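# Snap the front cover onto the heating control unit

## Task

The heating control unit on the tray table is open: pick up its white front cover by the display block, lay it squarely on the case with its four legs in the open top, and let go. Then press the cover's corners down one at a time, never two together, until all four have clicked home and the cover lies flush on the case all round. Leave the other things on the table where they are.

Things in the scene. Friction and masses are not known exactly. Their poses are not given: they have to be found in the camera images.
- case: The control unit's case: open-topped white plastic box, 160 mm long (its x) by 116 mm wide (its y) by 40 mm high, walls 6 mm, screwed to the table, a circuit board inside. Origin: centre of its underside, on the table; z up. At x = +-63, y = +-42, z = 24 mm sits a grey sprung pair of jaws that gives way when a foot of the cover is pressed through it with about 10 to 15 N, then holds it down.
- rim (a point): Centre of the case's open top, level with its flat rim, 40 mm above the case's origin. The cover laid on loosely rests with its feet on the jaws: cover's origin about 26 mm above the case's origin. Pressed home, its plate lies on the rim: cover's origin 16 mm above the case's. The legs find their way in if it is laid within about 4 mm; it fits turned by half a turn too.
- cover: The loose white snap-fit cover, 180 g: plate 160 (its x) by 116 (its y) by 6 mm, four legs with thick round feet beneath at x = +-63, y = +-42 mm. It starts upright, standing on its legs on the table. Origin: centre, level with the feet's undersides; z up. Above the origin: plate underside 24, plate top 30 mm. Its end panels (45 mm) twist a little about x, so each corner goes down by itself.
- display_block (a point): Centre of the top of the display block in the middle of the cover, 58 mm above the cover's origin. The block is 64 mm (cover's x) by 42 mm (cover's y) and stands 28 mm above the plate; grip it across its 42 mm.
- corner_far_left (a point): Press point on top of the cover's plate over one leg, marked by a flat grey disc 16 mm across: in the cover's frame at x = +63, y = +42 mm. Its height above the case's origin is about 56 mm when laid on loosely and 46 mm when clicked home (10 mm of travel).
- corner_far_right (a point): Press point on top of the cover's plate over one leg, marked by a flat grey disc 16 mm across: in the cover's frame at x = +63, y = -42 mm. Its height above the case's origin is about 56 mm when laid on loosely and 46 mm when clicked home (10 mm of travel).
- corner_near_left (a point): Press point on top of the cover's plate over one leg, marked by a flat grey disc 16 mm across: in the cover's frame at x = -63, y = +42 mm. Its height above the case's origin is about 56 mm when laid on loosely and 46 mm when clicked home (10 mm of travel).
- corner_near_right (a point): Press point on top of the cover's plate over one leg, marked by a flat grey disc 16 mm across: in the cover's frame at x = -63, y = -42 mm. Its height above the case's origin is about 56 mm when laid on loosely and 46 mm when clicked home (10 mm of travel).
- pump_bottle: Bystander: stainless pump dispenser bottle, pump pushed down, 66 mm across, 138 mm high, upright. Origin: centre of its underside.
- stopper: Bystander: green glass bottle stopper standing on its head, 48 mm across, 62 mm high. Origin: centre of its underside.
- ring_dish: Bystander: shallow white ceramic ring dish, 90 mm across, 24 mm high. Origin: centre of its underside.
- spring_clip: Bystander: grey plastic spring clip lying flat, 75 mm long, 22 mm wide, about 27 mm high. Origin: centre of its underside.
There are look-alikes about, which are no part of the job. Leave any red or turquoise look-alike of the cover alone. Leave any pink look-alike of the case alone.

How it is judged:
By the outcome, as a careful person would: the job done as asked, in the order asked, and still so for the second after the job is handed in, with the robot touching nothing.
It also fails if it takes over 61 s, if anything falls off the work surface, if the arm or the gripper's body presses on something with over 40 N, if the wrist force passes 120 N, or if a joint passes its speed limit or range.

## Robot

A 6-joint arm with a two-finger parallel gripper is mounted at the origin on the work surface. World frame = base frame: x ahead of the robot, y to its left, z up, the work surface at z = 0. Lengths are in m, angles in rad, forces in N, time in s.
With the tool pointing down it reaches from about 0.375 to 0.975 m from the base axis. Payload 3.8 kg.
Tool frame: the origin (TCP) lies at the very end of the fingers, on their centre line; the grasp point (between the pads) lies bot.grip_point_offset behind it (bot.grip_point_offset is the distance from the TCP to the grasp point, in m); z points along the fingers, y is the line along which they close (so a half turn about z gives the same grasp; the last joint's range is limited). The gripper opens to 85 mm and grips with 20 to 120 N. Pads are 22 mm wide; open, the fingers measure 114 mm over their backs; the gripper's body (76 mm by 85 mm) begins 54 mm behind the grasp point. The pads swing forward as they close: fully open they stand 13 mm farther back than shut.
Start: joints at [1.184, 0.264, 1.604, -0, 1.274, -0.037], TCP at [0.231, 0.634, 0.231] pointing down, gripper open.
Joint ranges: [-2.63, 2.63], [-0.94, 2.18], [0.31, 2.57], [-1.31, 4.45], [0, 2.66], [-2.55, 2.55]. Speed limits (rad/s): [2.57, 2.57, 3.14, 3.14, 3.14, 3.14].

## Interface

Orientations are given as a rotation vector (axis times angle).
In Python, from workcell import bot, vision gives the robot as it stands.
- The arm moves only by the tool play_rows, never from a script. Its argument "rows" is a list of rows, each an object of numbers: "dx", "dy", "dz": the shift along the tool's x, y, z as a fraction of full scale; "roll": the turn about the tool's z as a fraction of full scale; "fingers": the closure, from 0 (fully open) to 1 (shut). In form: [{"dx": .., "dy": .., "dz": .., "roll": .., "fingers": ..}, ...]. A call has 1 to 20 rows; each row shifts and turns the commanded pose from where the row before left it, along the tool's axes as they then stand; what a row does not reach is not made up. Full scale, the value 1, is 0.04 m for a shift and 4 degrees for a turn. A row lasts 1/12 s, in which the tool goes at most 41.7 mm and 7.16 degrees, less where a joint would pass 70% of its speed; a pose out of reach is approached as far as the arm can. A call with a number of a shift or a turn outside -1 to 1 is refused whole. A call with a gripper value outside its range is refused whole. The fingers move at their own pace and stop on an object; "grip_force" is the grip in N (left out, the last holds). Time passes only in rows, so rows that do not move let the fingers close. It gives the time, the measured TCP pose, the force and the opening at its end, in the units of the state.
- bot.read_state(): the state, without advancing time (a new reading comes with each control period).
- vision.read_camera(name): name is "scene" or "top"; returns a dict with "pixels" (384x512x3 uint8, red, green, blue), "depth" (384x512 float32, m along the optical axis (not along the pixel's ray), 0 where there is no reading), "fx", "fy", "cx", "cy" (pixels), "R" (3x3) and "t" (3): a world point X has camera coordinates R X + t. Camera axes: x right, y down, z forward; pixel columns grow to the right and rows downward; lengths in m; the calibration is good to about 2 mm. A picture is of the moment at which its call begins.
- bot.finish_job(): hands the job in, once; it reports no verdict.
The state is a dict: "time": time; "q": joint angles; "joint_vel": joint speeds; "joint_torque": joint torques, N m; "tool_pos": TCP position; "tcp_rot": TCP orientation; "wrist_force": force on the tool from outside, world axes, zero at the start; "torque": the same for the moment, N m; "width": opening from 0.0 (shut) to 1.0 (fully open).
Only numpy, scipy, OpenCV 4.12 (cv2) and the standard library are available. Lean on these libraries where they do the work, as an engineer would, in place of code of your own. Each camera call takes 0.05 s, during which the arm holds its last target. There are 200 camera calls.

## Working session

There is one attempt and no reset: what is moved stays moved. The work goes in short steps, Python scripts to look and compute and a tool call to move; the robot and the scene stay as the last step left them, time stands still between calls to the robot, and variables do not carry over. Pictures are saved under pics/ and viewed, on a budget of 10 in all, crops included, one or two more only if the job needs it, and the job is handed in when it is done.

Besides the shell and the picture viewer there is one more tool, called after "Call:" as name(argument=value, ...), one argument or row to a line, values as JSON. play_rows: Moves the arm, as the interface text tells. Its arguments: {"type":"object","properties":{"rows":{"type":"array","items":{"type":"object","properties":{"dx":{"type":"number","minimum":-1,"maximum":1},"dy":{"type":"number","minimum":-1,"maximum":1},"dz":{"type":"number","minimum":-1,"maximum":1},"roll":{"type":"number","minimum":-1,"maximum":1},"fingers":{"type":"number"}}}},"grip_force":{"type":"number"}},"required":["rows"]}

```bash
mkdir -p pics; cat > h.py <<'E'
from workcell import bot, vision
import numpy as np, cv2
def cam(n):
    c=vision.read_camera(n); return c
def world(c,u,v,d=None,z=None):
    K=np.array([(u-c["cx"])/c["fx"],(v-c["cy"])/c["fy"],1.0])
    R=np.array(c["R"]);t=np.array(c["t"])
    if z is not None:
        r=R.T@K; o=-R.T@t; return o+r*(z-o[2])/r[2]
    if d is None: d=c["depth"][int(round(v)),int(round(u))]
    return R.T@(K*d-t)
def cloud(c):
    v,u=np.mgrid[0:384,0:512]; d=c["depth"]
    P=np.stack([(u-c["cx"])/c["fx"]*d,(v-c["cy"])/c["fy"]*d,d],-1)
    W=(P-np.array(c["t"]))@np.array(c["R"]); W[d==0]=np.nan
    return W
def save(img,name): cv2.imwrite("pics/"+name,cv2.cvtColor(np.ascontiguousarray(img),cv2.COLOR_RGB2BGR))
E
python3 - <<'E'
from h import *
for n in("scene","top"):
    c=cam(n); save(cv2.resize(c["pixels"],(800,600),interpolation=cv2.INTER_CUBIC),n+"0.png")
    R=np.array(c["R"]); print(n,-R.T@np.array(c["t"]),R[2],c["fx"]); np.save(n+"0.npy",c,allow_pickle=True)
s=bot.read_state();print(s, bot.grip_point_offset)
E
```

```text
scene [ 1.36671367 -0.05132322  1.30379712] [-0.549898   0.0190872 -0.8350137] 444.8554622665422
top [ 4.07375203e-01 -9.52299206e-04  1.10988044e+00] [ 0.15163745 -0.01379033 -0.98833998] 394.1415365150138
{'time': 0.1, 'q': array([ 1.18412817e+00,  2.64705494e-01,  1.60525900e+00,  3.85416318e-05,
        1.27367264e+00, -3.69313942e-02]), 'joint_vel': array([-0.00126939, -0.0031289 , -0.00355491,  0.00228551, -0.00138889,
       -0.00083838]), 'joint_torque': array([-3.64312164e-04, -5.16711867e+01, -3.68587196e+01, -6.71195971e-05,
        6.24297943e-03, -7.77966670e-05]), 'tool_pos': array([0.23104941, 0.63352174, 0.23005621]), 'tcp_rot': array([-0.54650586, -3.09321829,  0.00312707]), 'wrist_force': array([-0.29231319,  0.38597183, -0.74385457]), 'torque': array([-0.04206832,  0.012679  ,  0.04167765]), 'width': 0.9966005167830083} 0.0187
```

View pics/scene0.png

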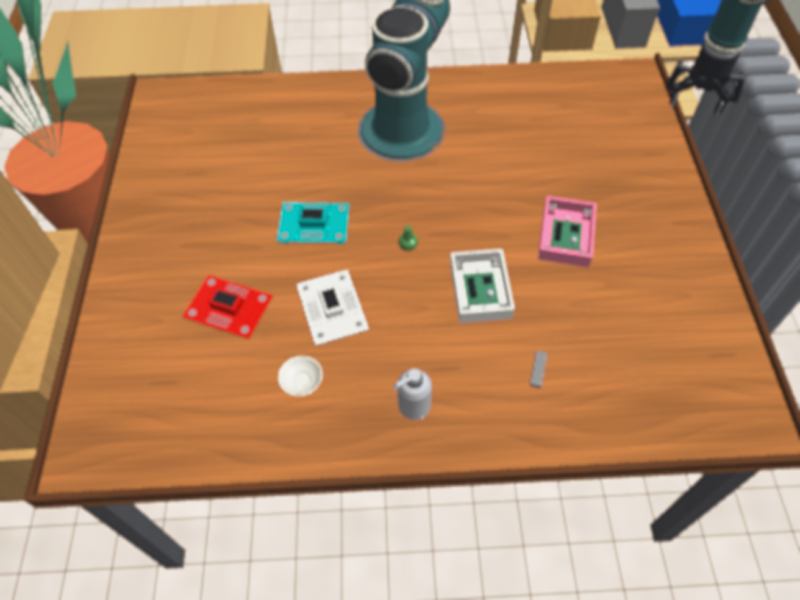

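View pics/top0.png

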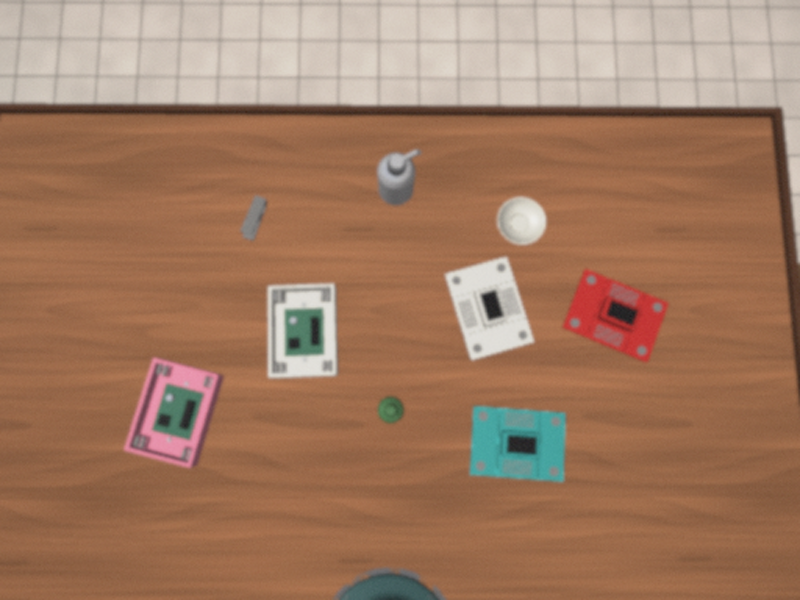

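The scene view shows the white cover at about (332,305) and the white case at (482,285). In the top view they are at (490,308) and (302,330). The stopper is between them, at (391,409) in the top view, and the bottle is at (396,178).

```bash
python3 - <<'E'
from h import *
for n in("top","scene"):
    c=np.load(n+"0.npy",allow_pickle=True).item(); W=cloud(c); px=c["pixels"].astype(int)
    white=(px.min(-1)>115)&(px.max(-1)-px.min(-1)<45)
    for nm,(u,v),z in (("cover",((490,308),(332,305))[n=="scene"],.030),("case",((302,330),(482,285))[n=="scene"],.040)):
        u*=.64;v*=.64
        vv,uu=np.mgrid[0:384,0:512]
        m=white&(abs(uu-u)<38)&(abs(vv-v)<36)
        if n=="scene": m&=abs(W[...,2]-z)<.008
        k,lab,st,ce=cv2.connectedComponentsWithStats(m.astype(np.uint8)); i=1+np.argmax(st[1:,4]); m=lab==i
        P=np.array([world(c,a,b,z=z)[:2] for a,b in zip(uu[m],vv[m])],np.float32)
        r=cv2.minAreaRect(P*1000); zz=W[...,2][m]
        print(n,nm,np.round(r[0],1),np.round(r[1],1),round(r[2],1),"z",np.nanpercentile(zz,[10,50,90]).round(4),m.sum())
    # display block top by depth
    zs=W[...,2]
    for nm,(u,v) in (("block",((490,308),(332,305))[n=="scene"]),):
        u*=.64;v*=.64
        m=(abs(uu-u)<25)&(abs(vv-v)<25)&(zs>.05)
        print(n,nm,m.sum(),W[m].mean(0) if m.any() else 0, np.round(cv2.minAreaRect((W[m][:,:2]*1000).astype(np.float32))[0:3:1][0],1),cv2.minAreaRect((W[m][:,:2]*1000).astype(np.float32))[1:])
    if n=="top":
        for nm,(u,v) in dict(bottle=(396,178),stopper=(391,409),dish=(521,221),clip=(254,218)).items(): print(nm,world(c,u*.64,v*.64))
c=np.load("top0.npy",allow_pickle=True).item()["pixels"]
a=cv2.resize(c[160:235,275:350],(400,400),interpolation=cv2.INTER_CUBIC);b=cv2.resize(c[175:250,155:230],(400,400),interpolation=cv2.INTER_CUBIC)
save(np.hstack([a,b]),"crop0.png")
E
```

```text
top cover [ 562.3 -175.2] [163.2 119.5] 15.8 z [0.0283 0.0315 0.0364] 2322
top case [522.  153.6] [163.2 119.6] 1.7 z [0.0055 0.0103 0.0418] 2006
top block 363 [ 0.56218838 -0.17477123  0.05885615] [ 563.  -175.6] ((63.871456146240234, 42.21815872192383), 15.8656005859375)
bottle [ 0.77150096 -0.01071976  0.11140845]
stopper [ 0.38539531 -0.00182909  0.06438325]
dish [ 0.72651238 -0.2431004   0.00790398]
clip [0.72702392 0.24640417 0.02429999]
scene cover [ 562.7 -177.1] [161.  115.9] 16.1 z [0.0264 0.0302 0.034 ] 1136
scene case [524.2 152. ] [167.5 116.9] 2.1 z [0.0349 0.0392 0.043 ] 329
scene block 213 [ 0.56561478 -0.17633469  0.0579667 ] [ 564.4 -176.5] ((65.95532989501953, 41.17017364501953), 15.658892631530762)
```

View pics/crop0.png

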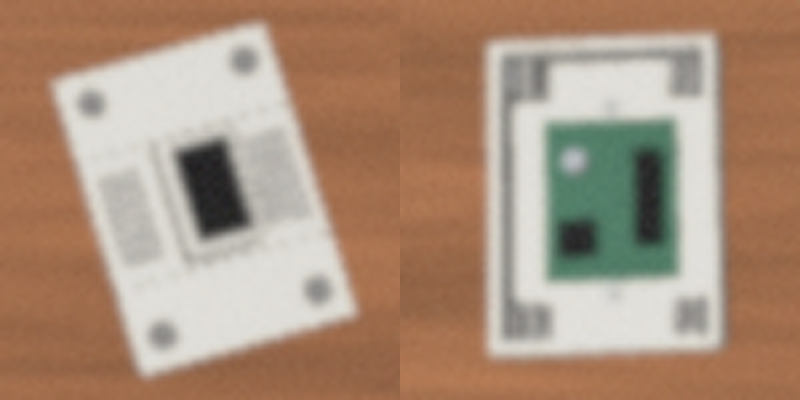

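The crop confirms the orientations: the cover's long axis sits at about +16° and the case's at about +2°. Next I'll roll to the grasp yaw and move over.

```bash
cat >> h.py <<'E'
from scipy.spatial.transform import Rotation as Ro
def delta(goal,ydir=None):
    """prints the move to goal in tool axes, in units of full scale; ydir: wanted world yaw of tool y, deg"""
    s=bot.read_state(); R=Ro.from_rotvec(s["tcp_rot"]).as_matrix()
    yaw=np.degrees(np.arctan2(R[1,1],R[0,1]))
    print("t",round(s["time"],2),"pos",s["tool_pos"].round(4),"yaw_y",round(yaw,2),"tilt",R[:2,2].round(4),"F",s["wrist_force"].round(2),"w",round(s["width"],3),"q",s["q"].round(2))
    print("shift/0.04:",(R.T@(np.array(goal)-s["tool_pos"])/.04).round(3), "roll/4:",None if ydir is None else round(-(ydir-yaw)/4,3))
E
```

Call:
play_rows(
  rows=[
    {"roll":-1,"fingers":0},
    {"roll":-1,"fingers":0},
    {"roll":-1,"fingers":0},
    {"roll":-1,"fingers":0},
    {"roll":-1,"fingers":0},
    {"roll":-1,"fingers":0},
    {"roll":-1,"fingers":0},
    {"roll":-1,"fingers":0},
    {"roll":-1,"fingers":0},
    {"dy":-1,"fingers":0},
    {"dy":-1,"fingers":0},
    {"dy":-1,"fingers":0},
    {"dy":-1,"fingers":0},
    {"dy":-1,"fingers":0},
    {"dy":-1,"fingers":0},
    {"dy":-1,"fingers":0},
    {"dy":-1,"fingers":0},
    {"dy":-1,"fingers":0},
    {"dy":-1,"fingers":0},
    {"dy":-1,"fingers":0},
  ],
  grip_force=40,
)

```text
validation failed for argument at $.ro...
```

```bash
python3 -c "
from h import *
delta([.5630,-.1760,.12],106)"
```

```text
t 0.1 pos [0.231  0.6335 0.2301] yaw_y 69.96 tilt [-0.0008 -0.0019] F [-0.29  0.39 -0.74] w 0.997 q [ 1.18  0.26  1.61  0.    1.27 -0.04]
shift/0.04: [-14.731 -16.163   2.783] roll/4: -9.01
```

Call:
play_rows(
  rows=[
    {"dx":0,"dy":0,"dz":0,"roll":-1,"fingers":0},
    {"dx":0,"dy":0,"dz":0,"roll":-1,"fingers":0},
    {"dx":0,"dy":0,"dz":0,"roll":-1,"fingers":0},
    {"dx":0,"dy":0,"dz":0,"roll":-1,"fingers":0},
    {"dx":0,"dy":0,"dz":0,"roll":-1,"fingers":0},
    {"dx":0,"dy":0,"dz":0,"roll":-1,"fingers":0},
    {"dx":0,"dy":0,"dz":0,"roll":-1,"fingers":0},
    {"dx":0,"dy":0,"dz":0,"roll":-1,"fingers":0},
    {"dx":0,"dy":0,"dz":0,"roll":-1,"fingers":0},
    {"dx":0,"dy":-1,"dz":0,"roll":0,"fingers":0},
    {"dx":0,"dy":-1,"dz":0,"roll":0,"fingers":0},
    {"dx":0,"dy":-1,"dz":0,"roll":0,"fingers":0},
    {"dx":0,"dy":-1,"dz":0,"roll":0,"fingers":0},
    {"dx":0,"dy":-1,"dz":0,"roll":0,"fingers":0},
    {"dx":0,"dy":-1,"dz":0,"roll":0,"fingers":0},
    {"dx":0,"dy":-1,"dz":0,"roll":0,"fingers":0},
    {"dx":0,"dy":-1,"dz":0,"roll":0,"fingers":0},
  ],
  grip_force=40,
)

```text
time: 1.52
tool_pos: [0.3191, 0.3244, 0.2308]
tcp_rot: [0.437, -3.111, 0.001]
wrist_force: [0.7, -0.1, -0.6]
width: 1.0
```

```bash
python3 -c "
from h import *
delta([.5630,-.1760,.12],106)"
```

```text
t 1.52 pos [0.3191 0.3244 0.2308] yaw_y 106.0 tilt [-0.0003 -0.0005] F [ 0.74 -0.07 -0.57] w 1.0 q [ 0.74 -0.16  2.05 -0.    1.25 -1.11]
shift/0.04: [ -2.416 -13.705   2.774] roll/4: -0.001
```

Call:
play_rows(
  rows=[
    {"dx":-0.17,"dy":-0.98,"dz":0,"roll":0,"fingers":0},
    {"dx":-0.17,"dy":-0.98,"dz":0,"roll":0,"fingers":0},
    {"dx":-0.17,"dy":-0.98,"dz":0,"roll":0,"fingers":0},
    {"dx":-0.17,"dy":-0.98,"dz":0,"roll":0,"fingers":0},
    {"dx":-0.17,"dy":-0.98,"dz":0,"roll":0,"fingers":0},
    {"dx":-0.17,"dy":-0.98,"dz":0,"roll":0,"fingers":0},
    {"dx":-0.17,"dy":-0.98,"dz":0,"roll":0,"fingers":0},
    {"dx":-0.17,"dy":-0.98,"dz":0.2,"roll":0,"fingers":0},
    {"dx":-0.17,"dy":-0.98,"dz":0.3,"roll":0,"fingers":0},
    {"dx":-0.17,"dy":-0.98,"dz":0.4,"roll":0,"fingers":0},
    {"dx":-0.17,"dy":-0.98,"dz":0.4,"roll":0,"fingers":0},
    {"dx":-0.17,"dy":-0.98,"dz":0.4,"roll":0,"fingers":0},
    {"dx":-0.17,"dy":-0.98,"dz":0.5,"roll":0,"fingers":0},
    {"dx":-0.2,"dy":-0.98,"dz":0.5,"roll":0,"fingers":0},
    {"dx":0,"dy":0,"dz":0,"roll":0,"fingers":0},
    {"dx":0,"dy":0,"dz":0,"roll":0,"fingers":0},
  ],
)

```text
time: 2.85
tool_pos: [0.5578, -0.1681, 0.1245]
tcp_rot: [0.431, -3.107, -0.004]
wrist_force: [-1.2, -0.2, 0.4]
width: 1.0
```

```bash
python3 -c "
from h import *
delta([.5630,-.1760,.032],106)"
```

```text
t 2.85 pos [ 0.5578 -0.1681  0.1245] yaw_y 105.78 tilt [-0.005   0.0018] F [-1.15 -0.15  0.4 ] w 1.0 q [-0.34  0.18  1.91  0.    1.06 -2.18]
shift/0.04: [-0.082 -0.233  2.311] roll/4: -0.054
```

Call:
play_rows(
  rows=[
    {"dx":-0.08,"dy":-0.23,"dz":0,"roll":0,"fingers":0},
    {"dx":0,"dy":0,"dz":0.4,"roll":0,"fingers":0},
    {"dx":0,"dy":0,"dz":0.4,"roll":0,"fingers":0},
    {"dx":0,"dy":0,"dz":0,"roll":0,"fingers":0},
    {"dx":0,"dy":0,"dz":0,"roll":0,"fingers":0},
    {"dx":0,"dy":0,"dz":0,"roll":0,"fingers":0},
  ],
)

```text
time: 3.35
tool_pos: [0.5653, -0.1744, 0.0968]
tcp_rot: [-0.438, 3.109, -0.001]
wrist_force: [0.7, 0.4, 0.1]
width: 0.997
```

```bash
python3 -c "
from h import *
delta([.5630,-.1760,.032],106)
c=cam('scene');save(cv2.resize(c['pixels'][130:240,150:290],(700,550),interpolation=cv2.INTER_CUBIC),'pre.png')"
```

```text
t 3.35 pos [ 0.5653 -0.1744  0.0968] yaw_y 106.02 tilt [ 0.0019 -0.0006] F [0.74 0.42 0.14] w 0.997 q [-0.34  0.23  1.92  0.    1.   -2.19]
shift/0.04: [ 0.07  -0.021  1.621] roll/4: 0.006
```

View pics/pre.png

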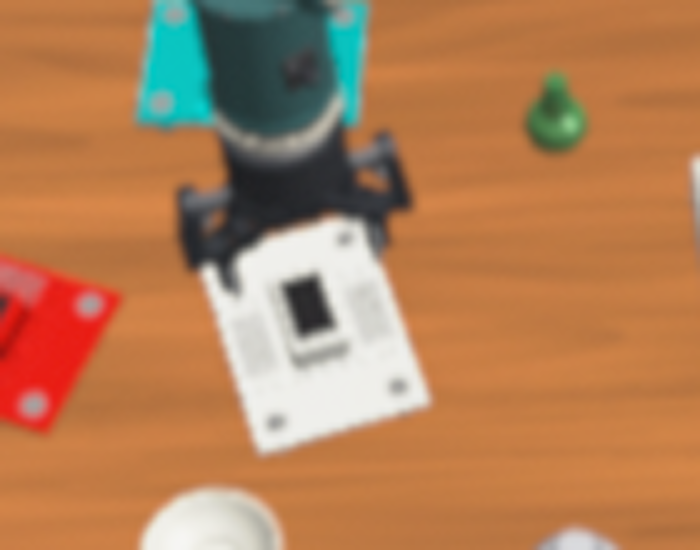

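The view shows the open fingers straddling the display block at about (310,310), with the block lined up between them. Descending.

Call:
play_rows(
  rows=[
    {"dx":0.06,"dy":0,"dz":0.4,"roll":0,"fingers":0},
    {"dx":0,"dy":0,"dz":0.4,"roll":0,"fingers":0},
    {"dx":0,"dy":0,"dz":0.4,"roll":0,"fingers":0},
    {"dx":0,"dy":0,"dz":0.2,"roll":0,"fingers":0},
    {"dx":0,"dy":0,"dz":0,"roll":0,"fingers":0},
    {"dx":0,"dy":0,"dz":0,"roll":0,"fingers":0},
    {"dx":0,"dy":0,"dz":0,"roll":0,"fingers":0},
    {"dx":0,"dy":0,"dz":0,"roll":0,"fingers":0},
  ],
)

```text
time: 4.07
tool_pos: [0.5635, -0.176, 0.0408]
tcp_rot: [-0.436, 3.109, -0.002]
wrist_force: [0.3, -0.5, -0.8]
width: 1.002
```

```bash
python3 -c "
from h import *
delta([.5630,-.1760,.033],106)"
```

```text
t 4.07 pos [ 0.5635 -0.176   0.0408] yaw_y 105.96 tilt [ 0.0024 -0.0009] F [ 0.35 -0.48 -0.75] w 1.002 q [-0.34  0.29  1.95 -0.    0.9  -2.19]
shift/0.04: [0.013 0.003 0.195] roll/4: -0.009
```

Closing, then a small lift.

Call:
play_rows(
  rows=[
    {"dx":0.01,"dy":0,"dz":0.2,"roll":0,"fingers":0},
    {"dx":0,"dy":0,"dz":0,"roll":0,"fingers":0},
    {"dx":0,"dy":0,"dz":0,"roll":0,"fingers":1},
    {"dx":0,"dy":0,"dz":0,"roll":0,"fingers":1},
    {"dx":0,"dy":0,"dz":0,"roll":0,"fingers":1},
    {"dx":0,"dy":0,"dz":0,"roll":0,"fingers":1},
    {"dx":0,"dy":0,"dz":0,"roll":0,"fingers":1},
    {"dx":0,"dy":0,"dz":0,"roll":0,"fingers":1},
    {"dx":0,"dy":0,"dz":0,"roll":0,"fingers":1},
    {"dx":0,"dy":0,"dz":0,"roll":0,"fingers":1},
    {"dx":0,"dy":0,"dz":0,"roll":0,"fingers":1},
    {"dx":0,"dy":0,"dz":0,"roll":0,"fingers":1},
  ],
  grip_force=50,
)

```text
time: 5.07
tool_pos: [0.5623, -0.1758, 0.0316]
tcp_rot: [-0.436, 3.111, -0.001]
wrist_force: [-0.1, -0.2, 2.4]
width: 0.48
```

```bash
python3 -c "
from h import *
delta([.5630,-.1760,.133],106)"
```

```text
t 5.07 pos [ 0.5623 -0.1758  0.0316] yaw_y 105.96 tilt [ 0.0007 -0.0003] F [-0.13 -0.16  2.41] w 0.48 q [-0.35  0.3   1.96 -0.    0.88 -2.19]
shift/0.04: [-0.017 -0.011 -2.534] roll/4: -0.01
```

Call:
play_rows(
  rows=[
    {"dx":0,"dy":0,"dz":-0.3,"roll":0,"fingers":1},
    {"dx":0,"dy":0,"dz":-0.5,"roll":0,"fingers":1},
    {"dx":0,"dy":0,"dz":-0.6,"roll":0,"fingers":1},
    {"dx":0,"dy":0,"dz":-0.6,"roll":0,"fingers":1},
    {"dx":0,"dy":0,"dz":-0.5,"roll":0,"fingers":1},
    {"dx":0,"dy":0,"dz":-0.3,"roll":0,"fingers":1},
    {"dx":0,"dy":0,"dz":0,"roll":0,"fingers":1},
    {"dx":0,"dy":0,"dz":0,"roll":0,"fingers":1},
  ],
)

```text
time: 5.73
tool_pos: [0.5619, -0.1756, 0.1435]
tcp_rot: [-0.436, 3.111, -0.0]
wrist_force: [-0.5, 0.1, -1.8]
width: 0.48
```

```bash
python3 -c "
from h import *
delta([.5230,.1530,.15],91.9)"
```

```text
t 5.73 pos [ 0.5619 -0.1756  0.1435] yaw_y 105.95 tilt [ 0.0006 -0.0002] F [-0.46  0.06 -1.76] w 0.48 q [-0.35  0.17  1.88  0.    1.09 -2.19]
shift/0.04: [-1.322  8.167 -0.164] roll/4: 3.513
```

Call:
play_rows(
  rows=[
    {"dx":0,"dy":0,"dz":0,"roll":0.5,"fingers":1},
    {"dx":0,"dy":0,"dz":0,"roll":0.9,"fingers":1},
    {"dx":0,"dy":0,"dz":0,"roll":0.9,"fingers":1},
    {"dx":0,"dy":0,"dz":0,"roll":0.8,"fingers":1},
    {"dx":0,"dy":0,"dz":0,"roll":0.41,"fingers":1},
    {"dx":0.06,"dy":0.4,"dz":0,"roll":0,"fingers":1},
    {"dx":0.06,"dy":0.8,"dz":0,"roll":0,"fingers":1},
    {"dx":0.06,"dy":0.9,"dz":0,"roll":0,"fingers":1},
    {"dx":0.06,"dy":0.9,"dz":0,"roll":0,"fingers":1},
    {"dx":0.06,"dy":0.9,"dz":0,"roll":0,"fingers":1},
    {"dx":0.06,"dy":0.9,"dz":0,"roll":0,"fingers":1},
    {"dx":0.06,"dy":0.9,"dz":0,"roll":0,"fingers":1},
    {"dx":0.06,"dy":0.9,"dz":0,"roll":0,"fingers":1},
    {"dx":0.06,"dy":0.8,"dz":0,"roll":0,"fingers":1},
    {"dx":0.06,"dy":0.5,"dz":0,"roll":0,"fingers":1},
    {"dx":0.06,"dy":0.3,"dz":0,"roll":0,"fingers":1},
    {"dx":0,"dy":0,"dz":0,"roll":0,"fingers":1},
    {"dx":0,"dy":0,"dz":0,"roll":0,"fingers":1},
    {"dx":0,"dy":0,"dz":0,"roll":0,"fingers":1},
    {"dx":0,"dy":0,"dz":0,"roll":0,"fingers":1},
  ],
)

```text
time: 7.4
tool_pos: [0.5245, 0.1501, 0.1429]
tcp_rot: [0.051, -3.141, 0.001]
wrist_force: [0.2, -0.2, -2.3]
width: 0.484
```

```bash
python3 - <<'E'
from h import *
delta([.5230,.1530,.10],91.9)
for n in("top","scene"):
    c=cam(n); np.save(n+"1.npy",c,allow_pickle=True)
    # known-height plate pixels by depth: heights about .11+.03
    W=cloud(c); m=(W[...,2]>.125)&(W[...,2]<.150)&(abs(W[...,0]-.523)<.12)&(abs(W[...,1]-.153)<.1)
    px=c["pixels"].astype(int); m&=(px.min(-1)>110)&(px.max(-1)-px.min(-1)<45)
    vv,uu=np.nonzero(m); z=np.median(W[m][:,2])
    P=np.array([world(c,a,b,z=z)[:2] for a,b in zip(uu,vv)],np.float32)*1000
    r=cv2.minAreaRect(P); print(n,z,np.round(r[0],1),np.round(r[1],1),round(r[2],1))
    u,v=int(uu.mean()),int(vv.mean()); save(cv2.resize(c["pixels"][v-50:v+60,max(u-60,0):u+60],(400,400)),"over_"+n+".png")
save(np.hstack([cv2.imread("pics/over_top.png"),cv2.imread("pics/over_scene.png")])[...,::-1],"over.png")
E
```

```text
t 7.4 pos [0.5245 0.1501 0.1429] yaw_y 91.85 tilt [-0.0007 -0.0006] F [ 0.17 -0.19 -2.34] w 0.484 q [ 0.23  0.09  1.97 -0.    1.08 -1.37]
shift/0.04: [0.034 0.074 1.073] roll/4: -0.013
top 0.1428324615314997 [525.1 150.7] [159.6 114.5] 1.8
scene 0.1414706966914914 [526.4 150. ] [160.7 116.2] 1.8
```

View pics/over.png

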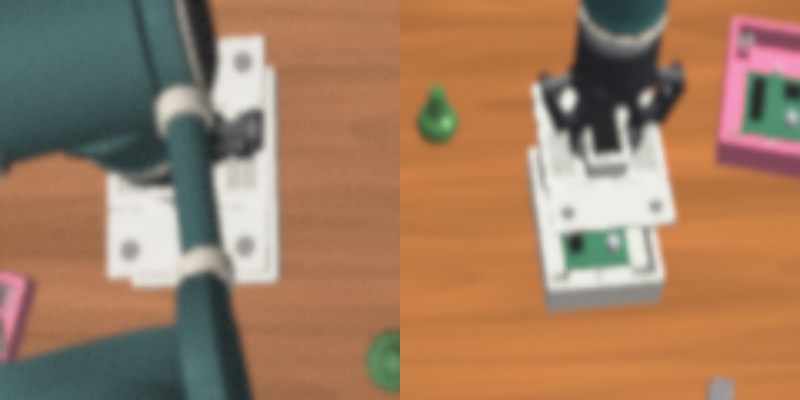

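The view shows the cover held level and square to the case. It sits about 3 mm off in x and y, at around (190,160) in the left half. Correcting that and lowering.

Call:
play_rows(
  rows=[
    {"dx":0.06,"dy":0.06,"dz":0,"roll":0,"fingers":1},
    {"dx":0,"dy":0,"dz":0.3,"roll":0,"fingers":1},
    {"dx":0,"dy":0,"dz":0.5,"roll":0,"fingers":1},
    {"dx":0,"dy":0,"dz":0.4,"roll":0,"fingers":1},
    {"dx":0,"dy":0,"dz":0.3,"roll":0,"fingers":1},
    {"dx":0,"dy":0,"dz":0,"roll":0,"fingers":1},
    {"dx":0,"dy":0,"dz":0,"roll":0,"fingers":1},
    {"dx":0,"dy":0,"dz":0,"roll":0,"fingers":1},
    {"dx":0,"dy":0,"dz":0,"roll":0,"fingers":1},
  ],
)

```text
time: 8.25
tool_pos: [0.5232, 0.1538, 0.0845]
tcp_rot: [-0.053, 3.139, 0.001]
wrist_force: [-0.9, 0.1, -2.7]
width: 0.481
```

```bash
python3 - <<'E'
from h import *
delta([.5218,.1527,.06],91.9)
c=cam("scene"); save(cv2.resize(c["pixels"][135:215,265:365],(750,600),interpolation=cv2.INTER_CUBIC),"low.png")
E
```

```text
t 8.25 pos [0.5232 0.1538 0.0845] yaw_y 91.92 tilt [0.0022 0.0005] F [-0.9   0.08 -2.75] w 0.481 q [ 0.24  0.16  2.02 -0.    0.96 -1.36]
shift/0.04: [ 0.037 -0.028  0.611] roll/4: 0.004
```

View pics/low.png

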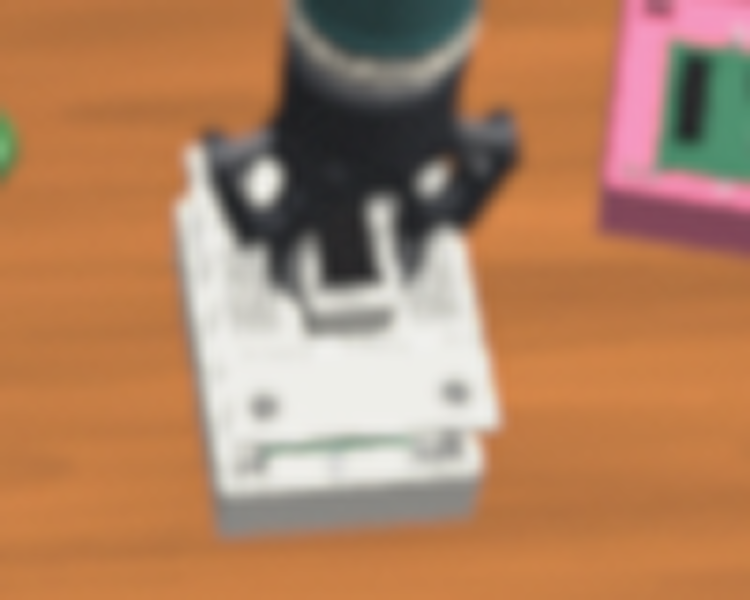

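```bash
python3 - <<'E'
from h import *
c=cam("scene")
f=lambda a,b:(265+(a+.5)/7.5-.5,135+(b+.5)/7.5-.5)
for nm,a,b,z in(("cover R",499,420,.083),("cover R bot",499,430,.077),("case R",483,467,.04),("case L",219,497,.04)): print(nm,world(c,*f(a,b),z=z).round(4))
# predicted corners
def proj(p): q=np.array(c["R"])@p+np.array(c["t"]); return ((c["fx"]*q[0]/q[2]+c["cx"]-265+.5)*7.5-.5,(c["fy"]*q[1]/q[2]+c["cy"]-135+.5)*7.5-.5)
a=np.radians(1.9);X=np.array([np.cos(a),np.sin(a),0]);Y=np.array([-np.sin(a),np.cos(a),0])
for cx in((.522,.1536,.04),(.5242,.152,.04)):
    print("case",[np.round(proj(np.array(cx)+X*sx*.08+Y*sy*.058),0) for sx,sy in((1,1),(1,-1),(-1,-1))])
s=bot.read_state();print(s["tool_pos"])
E
```

```text
cover R [0.5974 0.2151 0.083 ]
cover R bot [0.5988 0.2157 0.077 ]
case R [0.5946 0.2139 0.04  ]
case L [0.6037 0.0952 0.04  ]
case [array([485., 477.]), array([226., 497.]), array([182., 207.])]
case [array([483., 482.]), array([223., 501.]), array([179., 211.])]
[0.52309682 0.15383251 0.08449911]
```

Call:
play_rows(
  rows=[
    {"dx":0.02,"dy":-0.03,"dz":0,"roll":0,"fingers":1},
    {"dx":0,"dy":0,"dz":0.1,"roll":0,"fingers":1},
    {"dx":0,"dy":0,"dz":0.1,"roll":0,"fingers":1},
    {"dx":0,"dy":0,"dz":0.1,"roll":0,"fingers":1},
    {"dx":0,"dy":0,"dz":0.1,"roll":0,"fingers":1},
    {"dx":0,"dy":0,"dz":0.1,"roll":0,"fingers":1},
    {"dx":0,"dy":0,"dz":0.05,"roll":0,"fingers":1},
    {"dx":0,"dy":0,"dz":0,"roll":0,"fingers":1},
    {"dx":0,"dy":0,"dz":0,"roll":0,"fingers":1},
    {"dx":0,"dy":0,"dz":0,"roll":0,"fingers":1},
  ],
)

```text
time: 9.18
tool_pos: [0.5215, 0.1524, 0.0614]
tcp_rot: [-0.053, 3.141, 0.0]
wrist_force: [0.1, -1.1, -2.8]
width: 0.48
```

```bash
python3 - <<'E'
from h import *
delta([.5218,.1527,.0585],91.9)
E
```

```text
t 9.18 pos [0.5215 0.1524 0.0614] yaw_y 91.92 tilt [0.0002 0.    ] F [ 0.08 -1.06 -2.78] w 0.48 q [ 0.24  0.19  2.04 -0.    0.92 -1.37]
shift/0.04: [-0.008  0.007  0.072] roll/4: 0.005
```

The feet are inside the opening without jamming. I'll lower the last few mm until they touch the jaws.

Call:
play_rows(
  rows=[
    {"dx":0,"dy":0,"dz":0.04,"roll":0,"fingers":1},
    {"dx":0,"dy":0,"dz":0.03,"roll":0,"fingers":1},
    {"dx":0,"dy":0,"dz":0,"roll":0,"fingers":1},
    {"dx":0,"dy":0,"dz":0,"roll":0,"fingers":1},
    {"dx":0,"dy":0,"dz":0,"roll":0,"fingers":1},
  ],
)

```text
time: 9.6
tool_pos: [0.5214, 0.1524, 0.0585]
tcp_rot: [-0.053, 3.141, 0.0]
wrist_force: [-0.3, -0.1, -3.0]
width: 0.484
```

```bash
python3 - <<'E'
from h import *
delta([.5218,.1527,.0585],91.9)
E
```

```text
t 9.6 pos [0.5214 0.1524 0.0585] yaw_y 91.92 tilt [0.0001 0.    ] F [-0.32 -0.14 -3.02] w 0.484 q [ 0.24  0.19  2.04 -0.    0.91 -1.37]
shift/0.04: [-0.011  0.008  0.001] roll/4: 0.004
```

Call:
play_rows(
  rows=[
    {"dx":0,"dy":0,"dz":0.02,"roll":0,"fingers":1},
    {"dx":0,"dy":0,"dz":0,"roll":0,"fingers":1},
    {"dx":0,"dy":0,"dz":0,"roll":0,"fingers":1},
    {"dx":0,"dy":0,"dz":0,"roll":0,"fingers":0.2},
    {"dx":0,"dy":0,"dz":0,"roll":0,"fingers":0.2},
    {"dx":0,"dy":0,"dz":0,"roll":0,"fingers":0.2},
    {"dx":0,"dy":0,"dz":0,"roll":0,"fingers":0.2},
    {"dx":0,"dy":0,"dz":0,"roll":0,"fingers":0.2},
    {"dx":0,"dy":0,"dz":-0.3,"roll":0,"fingers":0.2},
    {"dx":0,"dy":0,"dz":-0.5,"roll":0,"fingers":0.2},
    {"dx":0,"dy":0,"dz":-0.8,"roll":0,"fingers":0.2},
    {"dx":0,"dy":0,"dz":-0.4,"roll":0,"fingers":1},
    {"dx":-0.5,"dy":-1,"dz":0,"roll":0,"fingers":1},
    {"dx":0,"dy":-1,"dz":0,"roll":0,"fingers":1},
    {"dx":0,"dy":-1,"dz":0,"roll":0,"fingers":1},
    {"dx":0,"dy":-1,"dz":0,"roll":0,"fingers":1},
    {"dx":0,"dy":-1,"dz":0,"roll":0,"fingers":1},
    {"dx":0,"dy":0,"dz":0,"roll":0,"fingers":1},
    {"dx":0,"dy":0,"dz":0,"roll":0,"fingers":1},
  ],
)

```text
time: 11.18
tool_pos: [0.5469, -0.0463, 0.1387]
tcp_rot: [-0.046, 3.14, -0.0]
wrist_force: [0.6, -0.7, -1.5]
width: 0.0
```

```bash
cat >> h.py <<'E'
def cover(name,z,tag=None):
    c=cam(name); W=cloud(c); px=c["pixels"].astype(int)
    m=(abs(W[...,2]-z)<.012)&(abs(W[...,0]-.523)<.12)&(abs(W[...,1]-.153)<.1)&(px.min(-1)>110)&(px.max(-1)-px.min(-1)<45)
    vv,uu=np.nonzero(m); P=np.array([world(c,a,b,z=z)[:2] for a,b in zip(uu,vv)],np.float32)*1000
    r=cv2.minAreaRect(P); print(name,np.round(r[0],1),np.round(r[1],1),round(r[2],1))
    Q=W[m]; ctr=np.array(r[0])/1000; a=np.radians(1.9); R=np.array([[np.cos(a),np.sin(a)],[-np.sin(a),np.cos(a)]])
    L=(Q[:,:2]-ctr)@R.T
    for nm,sx,sy in(("FL",1,1),("FR",1,-1),("NL",-1,1),("NR",-1,-1)):
        k=(abs(L[:,0]-sx*.063)<.014)&(abs(L[:,1]-sy*.042)<.014); print(nm,k.sum(),"z",np.median(Q[k,2]).round(4) if k.any() else None,"w",(ctr+R.T@[sx*.063,sy*.042]).round(4))
    return c
E
python3 - <<'E'
from h import *
delta([.5218,.1527,.0585],91.9)
a=cover("top",.056); b=cover("scene",.056)
save(np.hstack([cv2.resize(a["pixels"][170:260,150:240],(400,400)),cv2.resize(b["pixels"][135:225,265:355],(400,400))]),"laid.png")
E
```

```text
t 11.18 pos [ 0.5469 -0.0463  0.1387] yaw_y 91.67 tilt [ 0.0011 -0.    ] F [ 0.64 -0.66 -1.54] w 0.0 q [-0.13  0.1   1.97  0.    1.07 -1.73]
shift/0.04: [0.484 4.991 2.005] roll/4: -0.059
top [522.5 152.9] [159.8 114.8] 1.7
FL 104 z 0.0577 w [0.5841 0.197 ]
FR 103 z 0.0579 w [0.5869 0.113 ]
NL 113 z 0.0574 w [0.4581 0.1928]
NR 109 z 0.0579 w [0.4609 0.1088]
scene [525.5 151.8] [169.2 117.4] 2.2
FL 64 z 0.0561 w [0.5871 0.1958]
FR 68 z 0.0562 w [0.5899 0.1119]
NL 52 z 0.0558 w [0.4611 0.1917]
NR 48 z 0.0561 w [0.4639 0.1077]
```

View pics/laid.png

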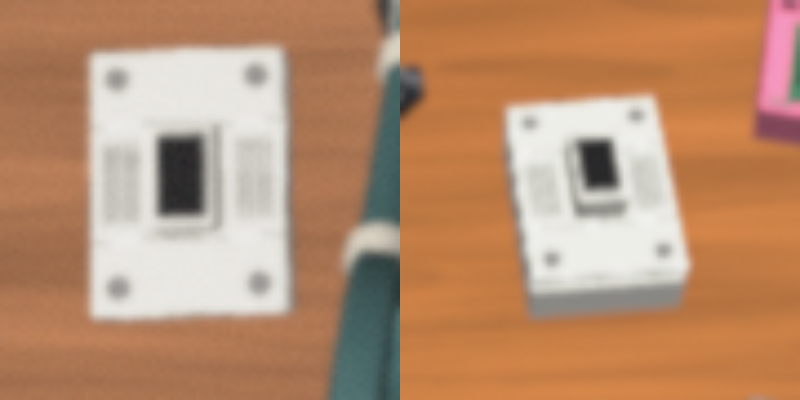

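The cover is seated squarely and level on the jaws, with all corners at about 56–57 mm. The left half shows discs at roughly (116,79), (256,74), (118,288) and (259,283). Moving over the far-left corner with the fingers shut.

```bash
python3 - <<'E'
from h import *
delta([.585,.1965,.08],91.9)
E
```

```text
t 11.28 pos [ 0.5466 -0.0439  0.1383] yaw_y 91.87 tilt [0.0004 0.0005] F [ 0.2   0.83 -0.43] w 0.004 q [-0.13  0.1   1.97  0.    1.07 -1.73]
shift/0.04: [-1.155  5.974  1.46 ] roll/4: -0.007
```

Call:
play_rows(
  rows=[
    {"dx":-0.15,"dy":0.5,"dz":0,"roll":0,"fingers":1},
    {"dx":-0.15,"dy":0.8,"dz":0,"roll":0,"fingers":1},
    {"dx":-0.15,"dy":0.8,"dz":0,"roll":0,"fingers":1},
    {"dx":-0.15,"dy":0.8,"dz":0,"roll":0,"fingers":1},
    {"dx":-0.15,"dy":0.8,"dz":0,"roll":0,"fingers":1},
    {"dx":-0.15,"dy":0.8,"dz":0,"roll":0,"fingers":1},
    {"dx":-0.15,"dy":0.8,"dz":0,"roll":0,"fingers":1},
    {"dx":-0.1,"dy":0.5,"dz":0,"roll":0,"fingers":1},
    {"dx":0,"dy":0.17,"dz":0,"roll":0,"fingers":1},
    {"dx":0,"dy":0,"dz":0.5,"roll":0,"fingers":1},
    {"dx":0,"dy":0,"dz":0.5,"roll":0,"fingers":1},
    {"dx":0,"dy":0,"dz":0.4,"roll":0,"fingers":1},
    {"dx":0,"dy":0,"dz":0,"roll":0,"fingers":1},
    {"dx":0,"dy":0,"dz":0,"roll":0,"fingers":1},
    {"dx":0,"dy":0,"dz":0,"roll":0,"fingers":1},
    {"dx":0,"dy":0,"dz":0,"roll":0,"fingers":1},
  ],
)

```text
time: 12.62
tool_pos: [0.5856, 0.1965, 0.0834]
tcp_rot: [-0.053, 3.139, 0.001]
wrist_force: [0.3, 0.1, 0.6]
width: -0.001
```

```bash
python3 - <<'E'
from h import *
delta([.585,.1965,.046],91.9)
E
```

```text
t 12.62 pos [0.5856 0.1965 0.0834] yaw_y 91.93 tilt [0.0025 0.0007] F [0.31 0.15 0.63] w -0.001 q [ 0.28  0.28  1.87 -0.    0.99 -1.32]
shift/0.04: [ 0.017 -0.     0.935] roll/4: 0.008
```

Call:
play_rows(
  rows=[
    {"dx":0.01,"dy":0,"dz":0.3,"roll":0,"fingers":1},
    {"dx":0,"dy":0,"dz":0.3,"roll":0,"fingers":1},
    {"dx":0,"dy":0,"dz":0.1,"roll":0,"fingers":1},
    {"dx":0,"dy":0,"dz":0.07,"roll":0,"fingers":1},
    {"dx":0,"dy":0,"dz":0,"roll":0,"fingers":1},
    {"dx":0,"dy":0,"dz":0,"roll":0,"fingers":1},
    {"dx":0,"dy":0,"dz":0,"roll":0,"fingers":1},
  ],
)

```text
time: 13.2
tool_pos: [0.5836, 0.1956, 0.0501]
tcp_rot: [0.053, -3.14, 0.001]
wrist_force: [-0.2, -0.0, -0.7]
width: 0.001
```

Call:
play_rows(
  rows=[
    {"dx":0,"dy":0,"dz":0.06,"roll":0,"fingers":1},
    {"dx":0,"dy":0,"dz":0,"roll":0,"fingers":1},
    {"dx":0,"dy":0,"dz":0,"roll":0,"fingers":1},
  ],
)

```text
time: 13.45
tool_pos: [0.5842, 0.1958, 0.0484]
tcp_rot: [0.053, -3.141, 0.0]
wrist_force: [0.9, 0.3, 1.1]
width: 0.002
```

Call:
play_rows(
  rows=[
    {"dx":0,"dy":0,"dz":0.05,"roll":0,"fingers":1},
    {"dx":0,"dy":0,"dz":0,"roll":0,"fingers":1},
    {"dx":0,"dy":0,"dz":0,"roll":0,"fingers":1},
  ],
)

```text
time: 13.7
tool_pos: [0.5843, 0.1958, 0.048]
tcp_rot: [-0.053, 3.141, -0.001]
wrist_force: [-2.3, -2.3, 8.7]
width: -0.002
```

Call:
play_rows(
  rows=[
    {"dx":0,"dy":0,"dz":0.05,"roll":0,"fingers":1},
    {"dx":0,"dy":0,"dz":0,"roll":0,"fingers":1},
    {"dx":0,"dy":0,"dz":0,"roll":0,"fingers":1},
  ],
)

```text
time: 13.95
tool_pos: [0.5845, 0.1958, 0.0477]
tcp_rot: [-0.053, 3.141, -0.001]
wrist_force: [-7.1, -3.4, 18.5]
width: -0.0
```

```bash
python3 - <<'E'
from h import *
delta([.585,.1965,.046],91.9)
cover("scene",.05)
E
```

```text
t 13.95 pos [0.5845 0.1958 0.0477] yaw_y 91.93 tilt [ 0.0003 -0.0005] F [-7.11 -3.38 18.52] w -0.0 q [ 0.28  0.33  1.89 -0.    0.93 -1.32]
shift/0.04: [-0.013  0.017  0.043] roll/4: 0.007
scene [523.3 150.5] [173.3 118.3] 3.2
FL 40 z 0.0492 w [0.5848 0.1946]
FR 72 z 0.0549 w [0.5876 0.1106]
NL 26 z 0.0565 w [0.4589 0.1904]
NR 48 z 0.0549 w [0.4617 0.1065]
```

Call:
play_rows(
  rows=[
    {"dx":0,"dy":0,"dz":0.05,"roll":0,"fingers":1},
    {"dx":0,"dy":0,"dz":0,"roll":0,"fingers":1},
    {"dx":0,"dy":0,"dz":0,"roll":0,"fingers":1},
  ],
)

```text
time: 14.25
tool_pos: [0.5849, 0.1958, 0.0475]
tcp_rot: [-0.053, 3.14, -0.001]
wrist_force: [-9.8, -5.4, 27.1]
width: 0.001
```

Call:
play_rows(
  rows=[
    {"dx":0,"dy":0,"dz":-0.4,"roll":0,"fingers":1},
    {"dx":0,"dy":0,"dz":-0.8,"roll":0,"fingers":1},
    {"dx":0,"dy":-0.6,"dz":0,"roll":0,"fingers":1},
    {"dx":0,"dy":-0.9,"dz":0,"roll":0,"fingers":1},
    {"dx":0,"dy":-0.6,"dz":0,"roll":0,"fingers":1},
    {"dx":0,"dy":0,"dz":0,"roll":0,"fingers":1},
    {"dx":0,"dy":0,"dz":0,"roll":0,"fingers":1},
    {"dx":0,"dy":0,"dz":0,"roll":0,"fingers":1},
    {"dx":0,"dy":0,"dz":0,"roll":0,"fingers":1},
  ],
)

```text
time: 15.0
tool_pos: [0.5868, 0.1129, 0.0903]
tcp_rot: [0.053, -3.141, -0.001]
wrist_force: [-0.1, -0.6, -1.2]
width: -0.001
```

```bash
python3 - <<'E'
from h import *
delta([.5875,.1125,.05],91.9)
cover("scene",.05);cover("top",.05)
E
```

```text
t 15.0 pos [0.5868 0.1129 0.0903] yaw_y 91.95 tilt [-0.0003  0.0003] F [-0.1  -0.62 -1.16] w -0.001 q [ 0.15  0.24  1.9   0.    0.99 -1.46]
shift/0.04: [-0.017 -0.011  1.007] roll/4: 0.013
scene [522.4 152.3] [172.7 118.7] 2.0
FL 65 z 0.0478 w [0.584  0.1963]
FR 65 z 0.0555 w [0.5868 0.1124]
NL 42 z 0.0563 w [0.458  0.1922]
NR 4 z 0.0573 w [0.4608 0.1082]
top [567.  161.2] [ 68.3 103.2] 1.7
FL 0 z None w [0.6285 0.2053]
FR 0 z None w [0.6313 0.1213]
NL 0 z None w [0.5026 0.2011]
NR 0 z None w [0.5054 0.1171]
```

Far-left went down by about 8 mm and stayed down. Next is far-right, where the tool already is.

Call:
play_rows(
  rows=[
    {"dx":0,"dy":0,"dz":0.3,"roll":0,"fingers":1},
    {"dx":0,"dy":0,"dz":0.3,"roll":0,"fingers":1},
    {"dx":0,"dy":0,"dz":0.2,"roll":0,"fingers":1},
    {"dx":0,"dy":0,"dz":0.1,"roll":0,"fingers":1},
    {"dx":0,"dy":0,"dz":0.1,"roll":0,"fingers":1},
    {"dx":0,"dy":0,"dz":0.05,"roll":0,"fingers":1},
    {"dx":0,"dy":0,"dz":0.05,"roll":0,"fingers":1},
    {"dx":0,"dy":0,"dz":0,"roll":0,"fingers":1},
    {"dx":0,"dy":0,"dz":0,"roll":0,"fingers":1},
  ],
)

```text
time: 15.85
tool_pos: [0.5864, 0.112, 0.0472]
tcp_rot: [0.053, -3.14, 0.0]
wrist_force: [-4.1, -1.5, 8.6]
width: 0.001
```

Call:
play_rows(
  rows=[
    {"dx":0,"dy":0,"dz":0.05,"roll":0,"fingers":1},
    {"dx":0,"dy":0,"dz":0,"roll":0,"fingers":1},
    {"dx":0,"dy":0,"dz":0,"roll":0,"fingers":1},
  ],
)

```text
time: 16.1
tool_pos: [0.5864, 0.112, 0.0469]
tcp_rot: [0.053, -3.139, 0.001]
wrist_force: [-8.9, -2.4, 18.4]
width: -0.0
```

Call:
play_rows(
  rows=[
    {"dx":0,"dy":0,"dz":0.05,"roll":0,"fingers":1},
    {"dx":0,"dy":0,"dz":0,"roll":0,"fingers":1},
    {"dx":0,"dy":0,"dz":0,"roll":0,"fingers":1},
  ],
)

```text
time: 16.35
tool_pos: [0.5865, 0.1119, 0.0468]
tcp_rot: [0.053, -3.139, 0.001]
wrist_force: [-13.1, -3.7, 30.1]
width: 0.001
```

Call:
play_rows(
  rows=[
    {"dx":0,"dy":0,"dz":-0.4,"roll":0,"fingers":1},
    {"dx":0,"dy":0,"dz":-1,"roll":0,"fingers":1},
    {"dx":0,"dy":0,"dz":-0.3,"roll":0,"fingers":1},
    {"dx":0.5,"dy":0,"dz":0,"roll":0,"fingers":1},
    {"dx":0.8,"dy":0,"dz":0,"roll":0,"fingers":1},
    {"dx":0.8,"dy":0,"dz":0,"roll":0,"fingers":1},
    {"dx":0.7,"dy":0,"dz":0,"roll":0,"fingers":1},
    {"dx":0.34,"dy":0,"dz":0,"roll":0,"fingers":1},
    {"dx":0,"dy":0,"dz":0,"roll":0,"fingers":1},
    {"dx":0,"dy":0,"dz":0,"roll":0,"fingers":1},
    {"dx":0,"dy":0,"dz":0,"roll":0,"fingers":1},
    {"dx":0,"dy":0,"dz":0,"roll":0,"fingers":1},
  ],
)

```text
time: 17.35
tool_pos: [0.463, 0.1081, 0.1109]
tcp_rot: [-0.052, 3.14, 0.0]
wrist_force: [-0.1, 0.5, -0.0]
width: -0.004
```

```bash
python3 - <<'E'
from h import *
delta([.461,.1086,.05],91.9)
cover("scene",.05)
E
```

```text
t 17.35 pos [0.463  0.1081 0.1109] yaw_y 91.91 tilt [0.0015 0.0003] F [-0.14  0.46 -0.02] w -0.004 q [ 0.18 -0.01  2.14  0.    1.   -1.43]
shift/0.04: [0.053 0.015 1.522] roll/4: 0.003
scene [523.1 151.9] [172.5 118.7] 2.2
FL 60 z 0.0467 w [0.5847 0.1959]
FR 67 z 0.0467 w [0.5875 0.112 ]
NL 56 z 0.0568 w [0.4588 0.1918]
NR 51 z 0.0561 w [0.4615 0.1078]
```

Both far corners are now at 46.7 mm. Near-right next.

Call:
play_rows(
  rows=[
    {"dx":0.03,"dy":0.01,"dz":0.4,"roll":0,"fingers":1},
    {"dx":0,"dy":0,"dz":0.5,"roll":0,"fingers":1},
    {"dx":0,"dy":0,"dz":0.3,"roll":0,"fingers":1},
    {"dx":0,"dy":0,"dz":0.1,"roll":0,"fingers":1},
    {"dx":0,"dy":0,"dz":0.1,"roll":0,"fingers":1},
    {"dx":0,"dy":0,"dz":0.1,"roll":0,"fingers":1},
    {"dx":0,"dy":0,"dz":0.05,"roll":0,"fingers":1},
    {"dx":0,"dy":0,"dz":0,"roll":0,"fingers":1},
    {"dx":0,"dy":0,"dz":0,"roll":0,"fingers":1},
  ],
)

```text
time: 18.15
tool_pos: [0.4611, 0.1085, 0.049]
tcp_rot: [-0.052, 3.14, 0.001]
wrist_force: [-0.1, 1.0, 0.1]
width: 0.002
```

Call:
play_rows(
  rows=[
    {"dx":0,"dy":0,"dz":0.05,"roll":0,"fingers":1},
    {"dx":0,"dy":0,"dz":0,"roll":0,"fingers":1},
    {"dx":0,"dy":0,"dz":0,"roll":0,"fingers":1},
  ],
)

```text
time: 18.4
tool_pos: [0.4611, 0.1086, 0.048]
tcp_rot: [-0.052, 3.14, 0.001]
wrist_force: [-3.1, 0.9, 7.9]
width: 0.005
```

Call:
play_rows(
  rows=[
    {"dx":0,"dy":0,"dz":0.06,"roll":0,"fingers":1},
    {"dx":0,"dy":0,"dz":0.05,"roll":0,"fingers":1},
    {"dx":0,"dy":0,"dz":0,"roll":0,"fingers":1},
    {"dx":0,"dy":0,"dz":0,"roll":0,"fingers":1},
  ],
)

```text
time: 18.73
tool_pos: [0.4613, 0.1089, 0.0459]
tcp_rot: [-0.052, 3.14, 0.001]
wrist_force: [-10.5, -0.2, 26.5]
width: 0.001
```

Call:
play_rows(
  rows=[
    {"dx":0,"dy":0,"dz":-0.4,"roll":0,"fingers":1},
    {"dx":0,"dy":0,"dz":-0.8,"roll":0,"fingers":1},
    {"dx":0,"dy":0.6,"dz":0,"roll":0,"fingers":1},
    {"dx":0,"dy":0.9,"dz":0,"roll":0,"fingers":1},
    {"dx":0,"dy":0.6,"dz":0,"roll":0,"fingers":1},
    {"dx":0,"dy":0,"dz":0,"roll":0,"fingers":1},
    {"dx":0,"dy":0,"dz":0,"roll":0,"fingers":1},
    {"dx":0,"dy":0,"dz":0,"roll":0,"fingers":1},
    {"dx":0,"dy":0,"dz":0,"roll":0,"fingers":1},
  ],
)

```text
time: 19.48
tool_pos: [0.4572, 0.1914, 0.0899]
tcp_rot: [0.052, -3.141, 0.001]
wrist_force: [0.6, -0.7, 0.6]
width: -0.001
```

```bash
python3 - <<'E'
from h import *
delta([.459,.1922,.05],91.9)
cover("scene",.05)
E
```

```text
t 19.48 pos [0.4572 0.1914 0.0899] yaw_y 91.89 tilt [-0.0005 -0.0005] F [ 0.6  -0.68  0.64] w -0.001 q [ 0.35  0.06  2.12 -0.    0.96 -1.26]
shift/0.04: [-0.047  0.018  0.996] roll/4: -0.003
scene [526.9 151.1] [164.8 116.4] 2.2
FL 60 z 0.0452 w [0.5885 0.1952]
FR 66 z 0.046 w [0.5912 0.1112]
NL 53 z 0.0472 w [0.4625 0.191 ]
NR 55 z 0.0463 w [0.4653 0.107 ]
```

```bash
python3 - <<'E'
from h import *
c=cam("scene"); save(cv2.resize(c["pixels"][130:210,265:365],(750,600),interpolation=cv2.INTER_CUBIC),"nl.png")
W=cloud(c); a=np.radians(1.9)
L=(W[...,:2]-[.5232,.1525])@np.array([[np.cos(a),-np.sin(a)],[np.sin(a),np.cos(a)]])
for x in(-.072,-.063,-.05,-.04,0.04,.063):
    r=[]
    for y in(-.05,-.042,-.03,0,.03,.042,.05):
        k=(abs(L[...,0]-x)<.005)&(abs(L[...,1]-y)<.005)&(W[...,2]<.07)&(W[...,2]>.02); r.append((int(k.sum()),round(float(np.median(W[k][:,2]))*1000,1) if k.any() else 0))
    print(x,r)
E
```

```text
-0.072 [(9, 46.9), (6, 47.7), (6, 46.0), (5, 45.7), (10, 46.8), (5, 47.3), (7, 45.1)]
-0.063 [(5, 46.7), (7, 44.3), (7, 45.3), (7, 47.4), (4, 45.0), (7, 47.8), (5, 45.2)]
-0.05 [(7, 47.6), (8, 47.3), (7, 47.1), (1, 50.0), (6, 46.1), (3, 43.2), (5, 46.5)]
-0.04 [(7, 46.8), (7, 47.9), (8, 46.2), (0, 0), (8, 47.1), (10, 45.3), (9, 46.8)]
0.04 [(8, 45.4), (7, 44.7), (9, 47.5), (9, 46.6), (7, 45.1), (7, 45.7), (8, 46.5)]
0.063 [(7, 47.1), (7, 46.1), (7, 46.2), (7, 48.3), (8, 47.0), (8, 46.3), (8, 46.7)]
```

View pics/nl.png

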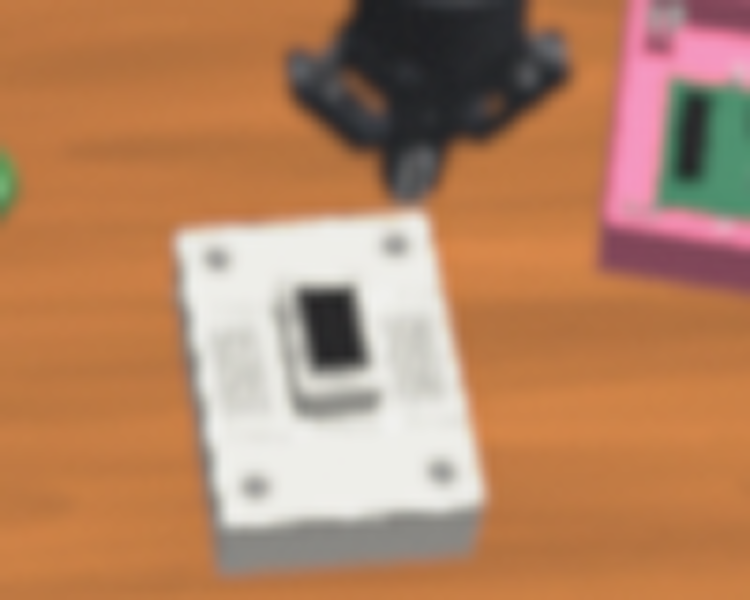

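The picture shows the cover flat on the case. The near-left disc at about (395,243) is already at roughly 46.5 mm, so it seems to have gone down around the time of the near-right press. I'll still press near-left on its own to make sure it has clicked.

Call:
play_rows(
  rows=[
    {"dx":-0.04,"dy":0.02,"dz":0.3,"roll":0,"fingers":1},
    {"dx":0,"dy":0,"dz":0.3,"roll":0,"fingers":1},
    {"dx":0,"dy":0,"dz":0.2,"roll":0,"fingers":1},
    {"dx":0,"dy":0,"dz":0.1,"roll":0,"fingers":1},
    {"dx":0,"dy":0,"dz":0.1,"roll":0,"fingers":1},
    {"dx":0,"dy":0,"dz":0.05,"roll":0,"fingers":1},
    {"dx":0,"dy":0,"dz":0,"roll":0,"fingers":1},
    {"dx":0,"dy":0,"dz":0,"roll":0,"fingers":1},
  ],
)

```text
time: 20.25
tool_pos: [0.4591, 0.1931, 0.0481]
tcp_rot: [-0.053, 3.141, 0.0]
wrist_force: [0.1, -0.5, 0.7]
width: 0.002
```

Call:
play_rows(
  rows=[
    {"dx":0,"dy":0,"dz":0.05,"roll":0,"fingers":1},
    {"dx":0,"dy":0,"dz":0,"roll":0,"fingers":1},
    {"dx":0,"dy":0,"dz":0,"roll":0,"fingers":1},
  ],
)

```text
time: 20.5
tool_pos: [0.4591, 0.1932, 0.0463]
tcp_rot: [-0.053, 3.141, 0.0]
wrist_force: [0.3, -0.1, -0.4]
width: -0.001
```

Call:
play_rows(
  rows=[
    {"dx":0,"dy":0,"dz":0.05,"roll":0,"fingers":1},
    {"dx":0,"dy":0,"dz":0,"roll":0,"fingers":1},
    {"dx":0,"dy":0,"dz":0,"roll":0,"fingers":1},
  ],
)

```text
time: 20.75
tool_pos: [0.4594, 0.1932, 0.046]
tcp_rot: [-0.053, 3.141, 0.0]
wrist_force: [-5.1, -2.4, 13.4]
width: -0.003
```

Call:
play_rows(
  rows=[
    {"dx":0,"dy":0,"dz":0.05,"roll":0,"fingers":1},
    {"dx":0,"dy":0,"dz":0,"roll":0,"fingers":1},
    {"dx":0,"dy":0,"dz":0,"roll":0,"fingers":1},
  ],
)

```text
time: 21.0
tool_pos: [0.4594, 0.1933, 0.0459]
tcp_rot: [0.053, -3.141, 0.0]
wrist_force: [-10.4, -4.3, 27.7]
width: 0.002
```

Call:
play_rows(
  rows=[
    {"dx":0,"dy":0,"dz":-0.4,"roll":0,"fingers":1},
    {"dx":0,"dy":0,"dz":-1,"roll":0,"fingers":1},
    {"dx":0,"dy":0,"dz":-1,"roll":0,"fingers":1},
    {"dx":0,"dy":-0.6,"dz":0,"roll":0,"fingers":1},
    {"dx":0,"dy":-1,"dz":0,"roll":0,"fingers":1},
    {"dx":0,"dy":-1,"dz":0,"roll":0,"fingers":1},
    {"dx":0,"dy":-1,"dz":0,"roll":0,"fingers":1},
    {"dx":0,"dy":-1,"dz":0,"roll":0,"fingers":1},
    {"dx":0,"dy":-1,"dz":0,"roll":0,"fingers":1},
    {"dx":0,"dy":-0.6,"dz":0,"roll":0,"fingers":1},
    {"dx":0,"dy":0,"dz":0,"roll":0,"fingers":1},
    {"dx":0,"dy":0,"dz":0,"roll":0,"fingers":1},
  ],
)

```text
time: 22.0
tool_pos: [0.4673, -0.056, 0.1383]
tcp_rot: [-0.047, 3.141, 0.0]
wrist_force: [0.5, 0.8, -0.2]
width: -0.004
```

```bash
python3 - <<'E'
from h import *
delta([.5846,.1962,.1],91.9)
a=cover("top",.046); b=cover("scene",.046)
save(np.hstack([cv2.resize(a["pixels"],(512,384))[:,:400],cv2.resize(b["pixels"][130:226,265:365],(400,384))]),"end.png")
E
```

```text
t 22.0 pos [ 0.4673 -0.056   0.1383] yaw_y 91.73 tilt [0.0004 0.0002] F [ 0.53  0.78 -0.2 ] w -0.004 q [-0.17 -0.05  2.13  0.    1.06 -1.77]
shift/0.04: [-3.12   6.213  0.959] roll/4: -0.043
top [522.8 153.5] [160.9 117.3] 1.9
FL 107 z 0.048 w [0.5844 0.1976]
FR 104 z 0.0479 w [0.5872 0.1136]
NL 113 z 0.0479 w [0.4585 0.1934]
NR 112 z 0.0479 w [0.4613 0.1094]
scene [525.9 151.4] [168.5 117.7] 2.2
FL 71 z 0.0458 w [0.5874 0.1955]
FR 66 z 0.0457 w [0.5902 0.1115]
NL 53 z 0.0457 w [0.4615 0.1913]
NR 54 z 0.047 w [0.4643 0.1073]
```

View pics/end.png

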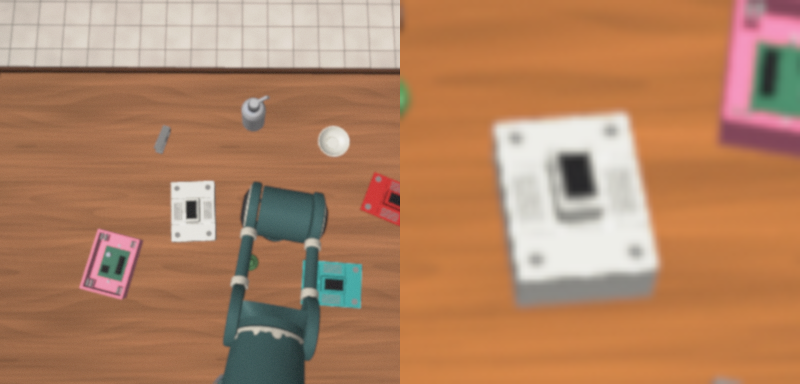

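All four corners dropped 10 mm evenly in both cameras, and the bystanders are where they were. Handing in.

```bash
python3 -c "
from h import *
print(bot.finish_job())"
```

```text
the job is handed in; nothing more can be done
None
```

The cover is on the case with all four corners down and flush, but one corner may break the "never two together" rule. Near-left had already dropped to about 46.5 mm before I pressed it. It was still up, at about 57 mm, just before the near-right press. So it went down during or just after that press, with nothing I know of touching it.

- **Placing:** I picked the cover up by its display block and laid it squarely on the case, with its feet resting on the jaws. All corners read 56 to 58 mm before I pressed any.
- **Pressing:** I used shut fingers, one corner at a time, in the order far-left, far-right, near-right, near-left. Each got about 27 to 30 N at the end. When I pressed near-left on its own, it met solid resistance at 46 mm.
- **Corner heights after release:** the top camera read 47.9 to 48.0 mm and the scene camera 45.7 to 47.0 mm. That is about 10 mm of travel at every corner. The cameras differ by about 2 mm, which is within their calibration.
- **Far-left:** it read 47.8 mm when first pressed and came level with the others once they were home.
- **End state:** the arm touches nothing and nothing fell. I only checked the other objects by eye in the last picture, where the stopper and the red cover are partly hidden or cropped, and saw no shift. The job was handed in at about 22 s.

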